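# Fetch the vial from behind the supplies

### The job

The small amber vial stands at the back of the grey supply stand, hemmed in by a dropper bottle, a specimen cup and a swab box. Clear all three onto the dark mat, then stand the vial upright on the round mark in the middle of the steel tray while they wait there, and only then put the bottle, the cup and the box each back upright on the very place in the stand where it stood, the box square in the stand as before. Knock nothing over, and leave the tape roll, the pen and the syringe where they lie.

Things in the scene. Friction and masses are not known exactly. Their poses are not given: they have to be found in the camera images.
- stand: Grey sheet stand, fixed, front open. Origin on the table; x points to the back. Floor x -90..82, y +-90 mm, top 4 mm above the table; back panel 56 mm high at x = 78..82; side rims 14 mm high, 3 mm thick. Thin dark outlines mark the places (mm, within 3): vial (45, 0); bottle and cup (20, 52) and (20, -52), either way round; box's origin (-47, 0), box x along stand x.
- mat: Dark rubber mat, fixed, 115 x 260 mm, 3 mm thick, with a thin border line; long side along its y. Origin: middle of its underside, on the table. May lie left or right of the stand.
- tray: Steel tray, fixed, 130 (x) x 170 (y) mm, 16 mm high, walls 3 mm, inner floor 3 mm above the table, a round 29 mm mark in the middle of the floor. Origin: middle of its underside, on the table. On the other side of the stand from the mat.
- bottle: White dropper bottle, upright, round: body 62 mm diameter up to 86 mm, cap 34 mm diameter from 86 to 103 mm, narrow tip 20 mm diameter to 119 mm; 0.12 to 0.24 kg. Origin: middle of the underside. Can be gripped by the cap.
- cup: Lidded specimen cup, 66 mm high: body 55 mm diameter, lid 61 mm diameter from 52 to 66 mm. About 45 g. Origin: middle of the underside. Grip the lid.
- box: Open swab box, white carton, upright: 48 mm along its x (from -30 to +18 mm), 62 mm along its y (-31 to +31 mm), walls 44 mm high; its opened flap stands out at the +x side to 59 mm height and +31 mm and is not solid. 60 to 130 g. Origin on the underside; x points to the back panel within 4 degrees. Can be gripped across the 62 mm or the 48 mm.
- vial: Small amber injection vial, upright, 23 mm diameter, 46 mm high, cap 21 mm diameter on the top 7 mm; about 22 g. Left alone it stands leaning by up to 4 degrees. Origin: middle of the underside.
- tape: Bystander: roll of white tape lying flat, 58 mm diameter, 25 mm high. Origin: middle of the underside.
- pen: Bystander: lying marker pen, dark, 132 mm along its y, 12 mm wide. Origin: underside.
- syringe: Bystander: lying capped syringe, 119 mm along its y, 26 mm wide, 18 mm high. Origin: underside.

How it is judged:
By the outcome, as a careful person would: the job done as asked, in the order asked, and still so for the second after the job is handed in, with the robot touching nothing.
It also fails if it takes over 120 s, if anything falls off the work surface, if the arm or the gripper's body presses on something with over 40 N, if the wrist force passes 120 N, or if a joint passes its speed limit or range.

### The arm

A 6-joint arm with a two-finger parallel gripper is mounted at the origin on a cart in front of the work surface, level with it; the furniture and walls round the work are solid. World frame = base frame: x ahead of the robot, y to its left, z up, the work surface at z = 0. Lengths are in m, angles in rad, forces in N, time in s.
With the tool pointing down it reaches from about 0.375 to 0.825 m from the base axis. Payload 5.5 kg.
Tool frame: the origin (TCP) lies on the front face of the gripper's body, between the roots of the fingers; the fingertips stand 73 mm ahead of it and the grasp point (between the pads) lies 54 mm ahead of it; z points along the fingers, y is the line along which they close (so a half turn about z gives the same grasp; the last joint's range is limited). The gripper opens to 85 mm and grips with 20 to 120 N. Pads are 22 mm wide; open, the fingers measure 114 mm over their backs; the gripper's body (76 mm by 85 mm) begins 54 mm behind the grasp point. The pads swing forward as they close: fully open they stand 13 mm farther back than shut.
Start: joints at [-1.168, 0.314, -0.047, 1.21, 0, 1.571], TCP at [0.235, -0.552, 0.304] pointing down, gripper open.
Joint ranges: [-2.67, 2.67], [-0.69, 1.73], [-1.03, 1.25], [-2.08, 2.16], [-1.42, 1.45], [-3.14, 3.14]. Speed limits (rad/s): [2.39, 2.39, 3.01, 3.14, 3.14, 3.14].

### API

Orientations are given as a unit quaternion [x, y, z, w].
In Python, from workcell import r gives the robot as it stands. Calls block until the motion is done:
- r.movep(position, orientation): joint-space move of the TCP to a pose.
- r.movel(position, max_speed=0.15, rotation=None, force_limit=None): straight line of the TCP; rotation=None keeps the orientation; max_speed is the mean speed in m/s. With force_limit (N) it stops when the force on the tool has changed by that much, and returns True; else False.
- r.set_joints(angles): joint-space move.
- r.open_gripper() and r.clamp(force=None): open the fingers fully, or close them until they stop; force is the grip in N (None keeps the last).
- r.hold(seconds).
- r.inverse_kinematics(position, orientation): joint angles nearest the present ones, or None.
- r.capture(name): name is "side" or "top" or "wrist"; returns the picture (400x640x3 uint8, red, green, blue); there is no depth.
- r.get_calibration(name): a dict with "fx", "fy", "cx", "cy" (pixels), "rvec" (rotation vector, rad) and "tvec" (3), from world to camera coordinates, as OpenCV has them. Camera axes: x right, y down, z forward; pixel columns grow to the right and rows downward; lengths in m; the calibration is good to about 2 mm. A picture is of the moment at which its call begins: read the wrist's pose just before it. get_calibration takes no time and is no camera call; for the wrist camera it gives the pose at the moment of the call.
A pose or a line that the arm cannot do raises r.IKError and nothing moves.
- r.close_job(): hands the job in; it is judged then, once.
Trained networks look in the newest picture that a camera, given by its name, has taken for a name from the list of things; names that differ only in an ending like _2 or _b are one class to them, and where a whole thing is asked for, a point or a joint stands for the part that bears it (a point fixed in the world has none). Each returns a list of dicts, best first, with "conf" (0 to 1); they miss things now and then, are a little off and sometimes report something else, mostly with a low value. They report only what shows in the picture. A call takes as long as a camera call.
- r.cut_out(camera, query): "pixels" (400x640 bool, what is visible of it) and "centre" ([column, row] in pixels, amid what is visible of it).
Readings, each from a call of its own:
- r.get_t(): time.
- r.get_joint_pos(): joint angles.
- r.get_qvel(): joint speeds.
- r.get_joint_torque(): joint torques, N m.
- r.get_eef_pos(): TCP position.
- r.get_eef_rot(): TCP orientation.
- r.get_wrist_force(): force on the tool from outside, world axes, zero at the start.
- r.get_torque(): the same for the moment, N m.
- r.get_finger_gap(): finger opening in m.
- r.get_finger_force(): force on a finger pad.
Only numpy, scipy, OpenCV 4.12 (cv2) and the standard library are available. Lean on these libraries where they do the work, as an engineer would, in place of code of your own. Each camera call takes 0.05 s, during which the arm holds its last target. There are 200 camera calls.

## Working session

There is one attempt and no reset: what is moved stays moved. The work goes in short steps, each a Python script; the robot and the scene stay as the last script left them, time stands still between calls to the robot, and variables do not carry over. Pictures are saved under pics/ and viewed, at most 14 in all, crops included, and the job is handed in when it is done.

```bash
ls; mkdir -p pics; python3 - <<'E'
from workcell import r
import cv2,numpy as np
ims=[]
for n in ("top","side"):
    im=r.capture(n); cv2.imwrite(f"pics/{n}0.png",im[...,::-1])
    c=r.get_calibration(n); print(n,{k:np.round(v,4).tolist() for k,v in c.items()})
    for q in ["stand","mat","tray","bottle","cup","box","vial","tape","pen","syringe"]:
        for d in r.cut_out(n,q)[:2]: print(q,round(d["conf"],2),np.round(d["centre"],1),int(d["pixels"].sum()))
print(r.get_t(),r.get_eef_rot())
E
```

```text
pics
top {'fx': 453.0644, 'fy': 453.0644, 'cx': 312.7602, 'cy': 200.7532, 'rvec': [2.132, -2.0946, 0.2069], 'tvec': [-0.0235, 0.5271, 1.2495]}
stand 0.84 [335.  189.1] 2264
mat 0.87 [421.3 235.5] 3362
tray 0.16 [334.3 201.4] 455
bottle 0.93 [315.  179.1] 449
cup 0.95 [353.6 175.6] 382
box 0.95 [336.2 198.2] 489
vial 0.4 [333.1 171.9] 81
tape 0.7 [272.2 188.4] 248
pen 0.6 [399.2 180.2] 161
syringe 0.66 [334.4 234.4] 170
side {'fx': 365.1738, 'fy': 365.1738, 'cx': 320.6261, 'cy': 204.0963, 'rvec': [2.2818, -0.0149, 0.0058], 'tvec': [-0.544, 0.0379, 0.9043]}
stand 0.57 [332.9 251.7] 2804
mat 0.71 [267.7 345.3] 7153
tray 0.69 [287.1 166.6] 1717
bottle 0.97 [343.8 211.1] 890
cup 0.8 [349.5 239.1] 897
box 0.92 [315.6 235.5] 836
vial 0.49 [357.7 221.6] 32
tape 0.77 [332.9 180.6] 282
tape 0.51 [286.8 168.3] 1727
pen 0.54 [332.5 307.9] 138
pen 0.16 [342.5 212.3] 908
syringe 0.67 [269.2 235.8] 276
syringe 0.59 [347.4 237.9] 920
1.1 [9.79793426e-01 2.00012103e-01 1.24491617e-05 8.52435483e-09]
```

View pics/top0.png

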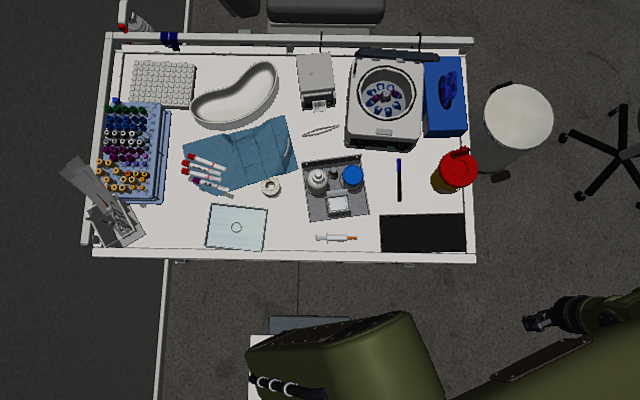

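View pics/side0.png

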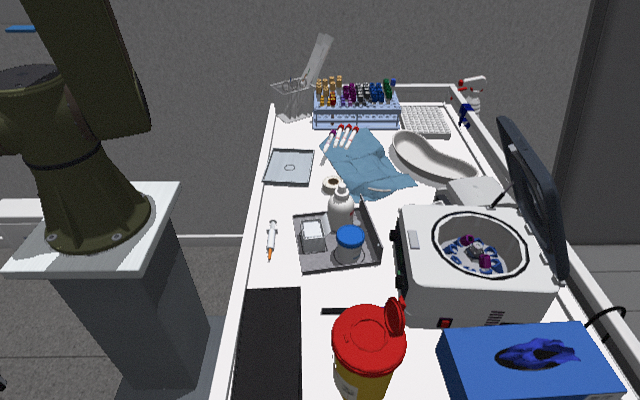

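Top view: the stand is at about (335,188) with bottle (316,180), cup (353,175), box (337,204) and vial behind at (333,172). The mat is at (422,233), the tray at (236,228), tape (271,187), pen (399,180) and syringe (336,238). The network's tray answer in the top view is wrong, so I'll use the side view and the picture for that.

```bash
cat > h.py <<'E'
from workcell import r
import cv2,numpy as np
def K(c): return np.array([[c["fx"],0,c["cx"]],[0,c["fy"],c["cy"]],[0,0,1.]])
def ray(c,uv):
    R=cv2.Rodrigues(np.array(c["rvec"],float))[0]; t=np.array(c["tvec"],float)
    d=R.T@np.linalg.inv(K(c))@np.array([uv[0],uv[1],1.]); return -R.T@t,d/np.linalg.norm(d)
def plane(c,uv,z):
    o,d=ray(c,uv); return (o+d*(z-o[2])/d[2])
def proj(c,P):
    return cv2.projectPoints(np.atleast_2d(np.array(P,float)),np.array(c["rvec"],float),np.array(c["tvec"],float),K(c),None)[0][:,0]
def tri(obs):  # [(calib,uv)...] least-squares ray intersection
    A=np.zeros((3,3));b=np.zeros(3)
    for c,uv in obs:
        o,d=ray(c,uv);M=np.eye(3)-np.outer(d,d);A+=M;b+=M@o
    return np.linalg.solve(A,b)
def q(a): return [float(np.cos(a/2)),float(np.sin(a/2)),0.,0.]   # tool down, tool x at yaw a
def shot(name,file):
    c=r.get_calibration(name); im=r.capture(name); cv2.imwrite(f"pics/{file}.png",im[...,::-1]); return c,im
E
python3 - <<'E'
from h import *
c=r.get_calibration("top")
for n,uv,z in [("stand",(335,189),.004),("bottle",(317,178),.1),("cup",(353,175),.066),("box",(337,204),.044),("vial",(333,172),.046),("tape",(271,187),.025),("pen",(399,180),.01),("syr",(336,238),.01),("mat",(422,233),.003),("tray",(236,228),.003),("red",(458,172),.1),("centrif",(382,140),.0)]:
    print(n,plane(c,uv,z).round(3))
w=r.get_calibration("wrist"); R=cv2.Rodrigues(np.array(w["rvec"]))[0]; print({k:w[k] for k in("fx","fy","cx","cy")})
o=-R.T@np.array(w["tvec"]); 
from scipy.spatial.transform import Rotation as Ro
T=Ro.from_quat(r.get_eef_rot()); print("cam in tool",T.inv().apply(o-r.get_eef_pos()).round(4),"axes\n",(T.inv().as_matrix()@R.T).round(3))
E
```

```text
stand [ 0.574 -0.08   0.004]
bottle [ 0.583 -0.025  0.1  ]
cup [ 0.602 -0.129  0.066]
box [ 0.521 -0.084  0.044]
vial [ 0.616 -0.072  0.046]
tape [0.572 0.11  0.025]
pen [ 0.604 -0.271  0.01 ]
syr [ 0.426 -0.084  0.01 ]
mat [ 0.446 -0.337  0.003]
tray [0.452 0.211 0.003]
red [ 0.607 -0.42   0.1  ]
centrif [ 0.733 -0.223  0.   ]
{'fx': 330.32986493672036, 'fy': 330.32986493672036, 'cx': 325.68763738805933, 'cy': 203.2676294713022}
cam in tool [ 0.0705  0.0007 -0.0698] axes
 [[ 0.    -0.961 -0.277]
 [ 1.    -0.     0.001]
 [-0.001 -0.277  0.961]]
```

```bash
python3 - <<'E'
from h import *
import pickle
V=[("m1",.47,-.30,.34,0),("m2",.47,-.38,.34,0),("s1",.60,-.15,.32,0),("s2",.60,-.02,.32,0),("s3",.50,-.08,.34,-np.pi+.05),("t1",.47,.17,.34,0),("t2",.47,.25,.34,0)]
out={}
for n,x,y,z,a in V:
    r.movep([x,y,z],q(a)); r.hold(.2)
    c,im=shot("wrist",n); D={}
    for o in {"m":["mat"],"s":["stand","bottle","cup","box","vial","tape","pen","syringe"],"t":["tray","syringe","tape"]}[n[0]]:
        d=r.cut_out("wrist",o)
        if d: D[o]=d[0]; print(n,o,round(d[0]["conf"],2),np.round(d[0]["centre"],1),int(d[0]["pixels"].sum()))
    out[n]=(c,D)
pickle.dump(out,open("v.pkl","wb")); print(r.get_t())
E
```

```text
m1 mat 0.57 [353.7 179.7] 17734
m2 mat 0.6 [290.3 179.2] 17637
s1 stand 0.78 [261.2 170.7] 11697
s1 bottle 0.97 [204.6 188.1] 3854
s1 cup 0.86 [298.9 175.7] 2887
s1 box 0.77 [266.3 238.9] 3091
s1 vial 0.93 [251.1 152.5] 477
s1 tape 0.79 [ 96.  193.3] 2213
s1 pen 0.67 [ 52.2 281.4] 10003
s1 syringe 0.75 [273.4 298.9] 931
s2 stand 0.85 [370.2 173.1] 12718
s2 bottle 0.82 [329.2 187.8] 3277
s2 cup 0.58 [427.6 172.4] 3243
s2 box 0.71 [382.  241.2] 2883
s2 vial 0.72 [369.9 155.7] 439
s2 tape 0.76 [208.3 196.8] 1766
s2 pen 0.89 [538.8 158.2] 1461
s2 syringe 0.67 [367.4 300.3] 962
s3 stand 0.72 [325.6 228.6] 11251
s3 bottle 0.74 [372.5 252.9] 3047
s3 cup 0.88 [281.3 257.8] 2529
s3 box 0.63 [320.6 198.4] 3375
s3 vial 0.7 [331.6 263.3] 473
s3 tape 0.87 [478.4 237.8] 1772
s3 pen 0.92 [178.3 235.2] 888
s3 syringe 0.75 [332.6 107.4] 1223
t1 tray 0.83 [291.1 180.3] 14605
t1 syringe 0.88 [518.6 203.8] 1095
t1 tape 0.91 [380.   78.8] 1771
t2 tray 0.76 [351.8 177.2] 14294
t2 syringe 0.65 [580.  201.9] 1192
t2 tape 0.94 [449.5  74.2] 2006
13.2083
```

```bash
python3 - <<'E'
import cv2,numpy as np
a=cv2.imread("pics/s2.png")[110:340,285:485];b=cv2.imread("pics/s3.png")[100:330,225:425]
cv2.imwrite("pics/c1.png",cv2.resize(np.hstack([a,b]),None,fx=2,fy=2,interpolation=cv2.INTER_CUBIC))
a=cv2.imread("pics/m1.png");b=cv2.imread("pics/t1.png")
cv2.imwrite("pics/c2.png",cv2.resize(np.hstack([a[60:360,120:520],b[60:360,120:520]]),None,fx=1,fy=1))
E
```

```text
(no output)
```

View pics/c1.png

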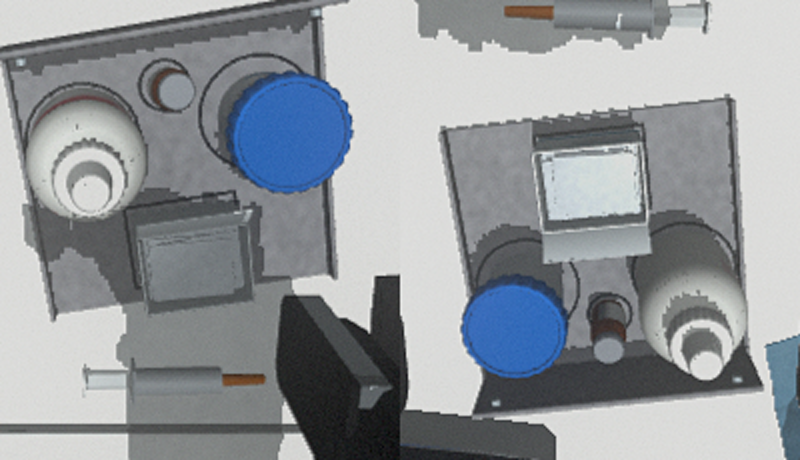

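View pics/c2.png

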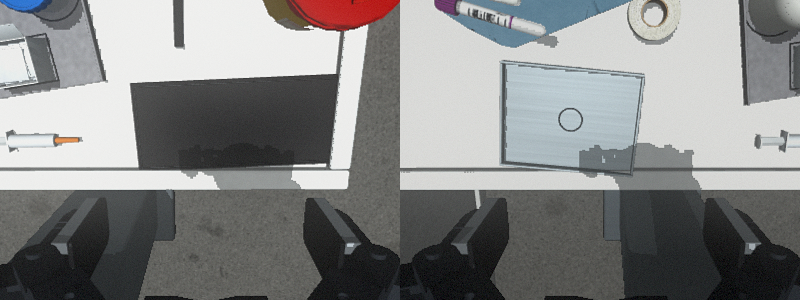

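The crops show the front corners of the stand and its outlines clearly. The cup and the bottle stand off their circles only by parallax. The vial sits inside its ring with a slight lean. Mat and tray are unobstructed. The tray mark is at about (290,180) in t1. Next I'll fit poses to the masks over all views.

```bash
cat > fit.py <<'E'
from h import *
from scipy.optimize import minimize
def circ(rad,z,n=40):
    t=np.linspace(0,2*np.pi,n,endpoint=False); return np.c_[rad*np.cos(t),rad*np.sin(t),np.full(n,z)]
def cyl(*s): return [np.vstack([circ(a,z0),circ(a,z1)]) for a,z0,z1 in s]
def bx(x0,x1,y0,y1,z0,z1): return np.array([[x,y,z] for x in(x0,x1) for y in(y0,y1) for z in(z0,z1)])
S={"bottle":cyl((.031,0,.078),(.017,.086,.103),(.010,.103,.119))+[np.vstack([circ(.031,.075),circ(.017,.09)])],
 "cup":cyl((.0275,0,.052),(.0305,.052,.066)),"vial":cyl((.0115,0,.037),(.0105,.039,.046)),
 "box":[bx(-.030,.018,-.031,.031,0,.044),np.array([[.018,-.031,.044],[.018,.031,.044],[.031,-.031,.059],[.031,.031,.059]])],
 "mat":[bx(-.0575,.0575,-.13,.13,0,.003)],"tray":[bx(-.065,.065,-.085,.085,0,.016)],
 "stand":[bx(-.09,.082,-.09,.09,0,.004),bx(.078,.082,-.09,.09,0,.056),bx(-.09,.082,.087,.09,0,.014),bx(-.09,.082,-.09,-.087,0,.014)]}
def place(P,p):
    c,s=np.cos(p[2]),np.sin(p[2]); return P@np.array([[c,s,0],[-s,c,0],[0,0,1]])+[p[0],p[1],p[3]]
F=4
def sil(c,name,p):
    m=np.zeros((400*F,640*F),np.uint8)
    for P in S[name]:
        uv=proj(c,place(P,p)); h=cv2.convexHull(((uv+.5)*F).astype(np.int32)); cv2.fillConvexPoly(m,h,1)
    return cv2.resize(m.astype(np.float32),(640,400),interpolation=cv2.INTER_AREA)
def fit(name,views,p0,free,extra=None):
    """views [(calib,mask)]; extra: per view silhouette to OR in"""
    p0=np.array(p0,float); sc=np.array([.01,.01,.1,.006])
    def cost(d):
        p=p0.copy(); p[free]+=d*sc[free]; e=0
        for i,(c,m) in enumerate(views):
            s=sil(c,name,p)
            if extra is not None: s=np.maximum(s,extra[i])
            e+=np.abs(s-m).sum()
        return e/sum(m.sum() for _,m in views)
    free=np.array(free); n=len(free)
    sim=np.vstack([np.zeros(n),np.eye(n)])-.2
    R=minimize(cost,np.zeros(n),method="Nelder-Mead",options=dict(initial_simplex=sim,xatol=.01,fatol=1e-4,maxiter=120))
    p=p0.copy(); p[free]+=R.x*sc[free]; return p,R.fun
E
cat > run1.py <<'E'
from fit import *
import pickle
v=pickle.load(open("v.pkl","rb")); sv=["s1","s2","s3"]; P={}
g={"bottle":(.583,-.025,0,.004),"cup":(.602,-.129,0,.004),"vial":(.616,-.072,0,.004),"box":(.52,-.08,-.1,.004),"mat":(.446,-.337,.05,0),"tray":(.452,.211,-.08,0),"stand":(.574,-.08,-.1,0)}
for n in g:
    vs={"mat":["m1","m2"],"tray":["t1","t2"]}.get(n,sv)
    views=[(v[k][0],v[k][1][n]["pixels"].astype(np.float32)) for k in vs]; ex=None
    if n=="stand":
        U=[np.max([v[k][1][o]["pixels"] for o in("stand","bottle","cup","vial","box")],0).astype(np.float32) for k in vs]
        views=[(a,u) for (a,_),u in zip(views,U)]
        ex=[np.max([sil(v[k][0],o,P[o]) for o in("bottle","cup","vial","box")],0) for k in vs]
    P[n],f=fit(n,views,g[n],[0,1,3] if n in("bottle","cup","vial") else [0,1,2,3],ex)
    print(n,(P[n]*[1e3,1e3,57.3,1e3]).round(1),round(f,3))
pickle.dump(P,open("p.pkl","wb"))
st=P["stand"]
for n in("bottle","cup","box","vial"):
    d=P[n][:2]-st[:2]; c,s=np.cos(st[2]),np.sin(st[2]); print(n,"in stand",(1e3*np.array([c*d[0]+s*d[1],-s*d[0]+c*d[1]])).round(1),round(57.3*(P[n][2]-st[2]),1))
E
cat > over.py <<'E'
from fit import *
def overlay(file,c,P,out,crop,f=2,names=None):
    im=cv2.imread(f"pics/{file}.png"); x0,x1,y0,y1=crop; im=cv2.resize(im[y0:y1,x0:x1],None,fx=f,fy=f,interpolation=cv2.INTER_CUBIC)
    def draw(pts,col): 
        uv=(proj(c,pts)-[x0,y0]+.5)*f; cv2.polylines(im,[(uv*8).astype(np.int32)],True,col,1,cv2.LINE_AA,3)
    for n in names or P:
        if n=="stand":
            for x,y,a in((.045,0,.0135),(.02,.052,.0335),(.02,-.052,.0335)): draw(place(circ(a,.004)+[x,y,0],P[n]),(0,255,0))
            draw(place(np.array([[-.077,-.031,.004],[-.029,-.031,.004],[-.029,.031,.004],[-.077,.031,.004]]),P[n]),(0,255,0))
            draw(place(np.array([[-.09,-.09,.014],[-.09,.09,.014],[.078,.09,.014],[.078,-.09,.014]]),P[n]),(0,255,255))
        elif n=="tray": draw(place(circ(.0145,.003),P[n]),(0,255,0)); draw(place(np.array([[-.065,-.085,.016],[.065,-.085,.016],[.065,.085,.016],[-.065,.085,.016]]),P[n]),(0,0,255))
        else:
            for Q in S[n][:3]:
                draw(place(Q[np.isclose(Q[:,2],Q[:,2].max())][[0,1,3,2]] if n in("box","mat") and len(Q)==8 else Q[np.isclose(Q[:,2],Q[:,2].max())],P[n]),(255,0,255))
    cv2.imwrite(f"pics/{out}.png",im); return im
E
python3 run1.py && python3 - <<'E'
from over import *
import pickle
v=pickle.load(open("v.pkl","rb"));P=pickle.load(open("p.pkl","rb"))
a=overlay("s2",v["s2"][0],P,"o1",(285,485,110,300),2,["stand","bottle","cup","box","vial"])
b=overlay("s3",v["s3"][0],P,"o2",(225,425,130,320),2,["stand","bottle","cup","box","vial"])
c=overlay("t1",v["t1"][0],P,"o3",(210,410,110,210),2,["tray"]);d=overlay("m1",v["m1"][0],P,"o4",(240,480,120,240),400/240,["mat"])
cv2.imwrite("pics/o.png",np.vstack([np.hstack([a,b]),np.hstack([c,d])]))
E
```

```text
bottle [590.6 -23.5   0.   -7.2] 0.096
cup [ 6.047e+02 -1.262e+02  0.000e+00  4.000e-01] 0.088
vial [622.7 -70.8   0.    1. ] 0.153
box [529.9 -85.4   8.5   3.9] 0.034
mat [ 446.3 -336.4    2.4   -8.6] 0.031
tray [454.4 213.7  -5.4  -3.7] 0.018
stand [577.3 -76.9   9.2  -1.2] 0.026
bottle in stand [21.6 50.6] -9.2
cup in stand [ 19.1 -53. ] -9.2
box in stand [-48.2  -0.7] -0.8
vial in stand [45.7 -1.2] -9.2
```

View pics/o.png

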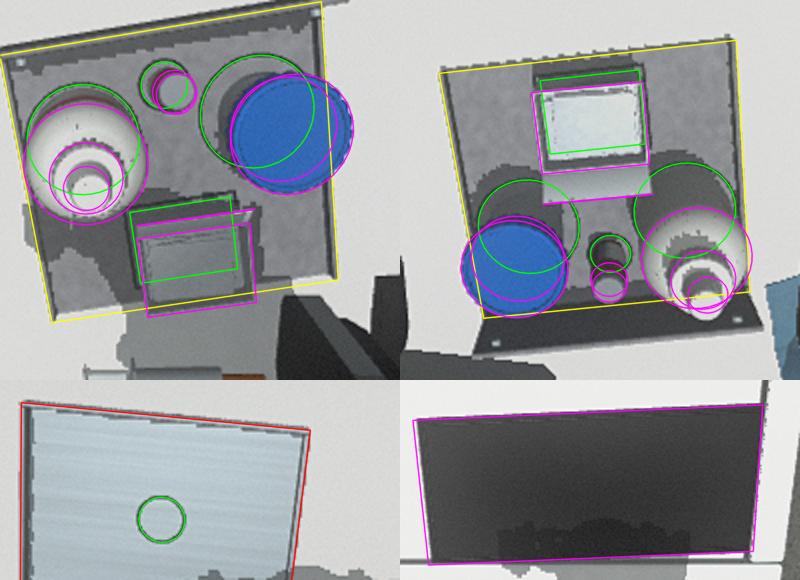

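The overlay matches: stand outlines, objects, tray mark and mat agree within about 1 to 2 mm. Only the bottle's tip circle is off, by about 2 px in s3, because its modelled shoulder bent the free height. I'll refit it with the base on the stand floor and triangulate its tip as a check, then move it.

```bash
cat > act.py <<'E'
from fit import *
import pickle
P=pickle.load(open("p.pkl","rb")); ZT=.30
def w(n,x,y):
    p=P[n]; c,s=np.cos(p[2]),np.sin(p[2]); return [p[0]+c*x-s*y,p[1]+s*x+c*y]
def pick(xy,z,a,force):
    x,y=xy; r.open_gripper()
    r.movep([x,y,ZT],q(a)); r.movel([x,y,z+.02],.2); r.movel([x,y,z],.06)
    r.clamp(force); r.hold(.1); print("pick gap",round(r.get_finger_gap()*1e3,1),"pad",np.round(r.get_finger_force(),1),"t",round(r.get_t(),1))
    r.movel([x,y,z+.03],.1); r.movel([x,y,ZT],.25)
    print("held gap",round(r.get_finger_gap()*1e3,1),"F",np.round(r.get_wrist_force(),1))
def put(xy,z,a,lim=3.):
    x,y=xy; r.movep([x,y,ZT],q(a)); r.movel([x,y,z+.025],.2); r.movel([x,y,z+.010],.06); r.hold(.2)
    hit=r.movel([x,y,z-.004],.03,force_limit=lim); zz=r.get_eef_pos()[2]
    print("put hit",hit,"z err mm",round((zz-z)*1e3,1),"F",np.round(r.get_wrist_force(),1)); r.hold(.1)
    r.open_gripper(); r.hold(.1)
    r.movel([x,y,z+.03],.1); r.movel([x,y,ZT],.25); print("t",round(r.get_t(),1))
E
cat > refit.py <<'E'
from act import *
v=pickle.load(open("v.pkl","rb"))
views=[(v[k][0],v[k][1]["bottle"]["pixels"].astype(np.float32)) for k in("s1","s2","s3")]
P["bottle"],f=fit("bottle",views,(.59,-.024,0,.004),[0,1]); 
tip=tri([(v["s3"][0],(378,311)),(v["s2"][0],(330,203.5))])
print("bottle",P["bottle"].round(4),round(f,3),"tip",tip.round(4),"nominal",np.round(w("stand",.02,.052),4))
pickle.dump(P,open("p.pkl","wb"))
c=r.get_calibration("top")
for z in(0,.1,.2): print("sharps front",z,plane(c,(455,193),z).round(3))
E
python3 refit.py
```

```text
bottle [ 0.5906 -0.0236  0.      0.004 ] 0.153 tip [ 0.6026 -0.0269  0.1517] nominal [ 0.5887 -0.0224]
sharps front 0 [ 0.569 -0.44   0.   ]
sharps front 0.1 [ 0.547 -0.409  0.1  ]
sharps front 0.2 [ 0.524 -0.377  0.2  ]
```

```bash
sed -i 's/(378,311)/(378,281)/' refit.py; python3 refit.py | head -1
```

```text
bottle [ 0.5906 -0.0236  0.      0.004 ] 0.153 tip [ 0.5921 -0.0251  0.1174] nominal [ 0.5887 -0.0224]
```

```bash
python3 - <<'E'
from act import *
a=-np.pi/2+.042
pick([.5900,-.0235],.164,a,60)
c,im=shot("wrist","b1")
put(w("mat",0,.090),.163,a)
E
```

```text
pick gap 29.5 pad 59.1 t 16.5
held gap 29.4 F [-0.4  0.2 -3.3]
put hit True z err mm 0.6 F [-0.2 -0.3  5.2]
t 22.1
```

View pics/b1.png

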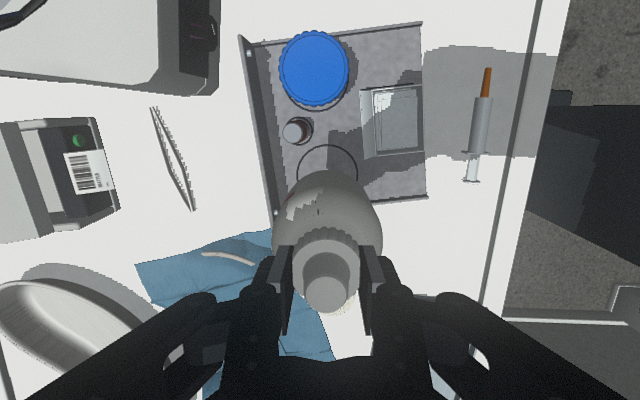

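The bottle is held by the cap, centred between the pads, with the base clear of the stand at about (325,210). It was set down with contact at the expected height. Next come the cup and the box.

```bash
python3 - <<'E'
from act import *
st=P["stand"][2]; am=-np.pi/2+.042
n=np.array(w("stand",.02,-.052)); print("cup",P["cup"][:2].round(4),n.round(4))
xy=(P["cup"][:2]+n)/2
pick(xy,.120,st-np.pi,35)
put(w("mat",0,.008),.119,am)
b=np.array(P["box"][:2]); nb=np.array(w("stand",-.047,0)); print("box",b.round(4),nb.round(4))
c,im=shot("top","top1"); 
c,im=shot("side","side1")
E
python3 - <<'E'
import cv2,numpy as np
a=cv2.imread("pics/top1.png")[140:260,290:490];b=cv2.imread("pics/side1.png")[180:400,230:400]
cv2.imwrite("pics/c3.png",np.hstack([cv2.resize(a,(500,300)),cv2.resize(b,(232,300))]))
E
```

```text
cup [ 0.6047 -0.1262] [ 0.6054 -0.125 ]
pick gap 58.4 pad 37.9 t 25.8
held gap 58.1 F [-0.8  0.1 -0.6]
put hit True z err mm 0.3 F [ 0.3 -0.4  2.3]
t 32.3
box [ 0.5299 -0.0854] [ 0.5309 -0.0844]
```

View pics/c3.png

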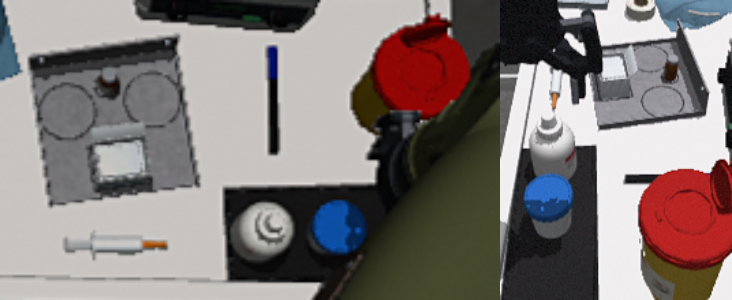

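Bottle (265,230) and cup (338,227) both stand upright on the mat. The box and vial are undisturbed. Next: the box, then the vial.

```bash
python3 - <<'E'
from act import *
st=P["stand"][2]; ab=(st+P["box"][2])/2; am=-np.pi/2+.042
o=(P["box"][:2]+np.array(w("stand",-.047,0)))/2
g=o-.006*np.array([np.cos(ab),np.sin(ab)])
print("box grasp",g.round(4),round(ab,4))
pick(g,.088,ab,30)
# box x along mat -y; grasp centre lies 6 mm to +y of box origin
put(w("mat",0,-.079),.087,am)
# look at empty stand with vial
for n,y in(("e1",-.14),("e2",-.02)):
    r.movep([.60,y,.32],q(0)); r.hold(.2); c,im=shot("wrist",n); d=r.cut_out("wrist","vial"); s=r.cut_out("wrist","stand")
    pickle.dump((c,d[0] if d else None,s[0] if s else None),open(n+".pkl","wb")); print(n,d and d[0]["conf"])
E
cat > run2.py <<'E'
from over import *
import pickle
P=pickle.load(open("p.pkl","rb")); D=[pickle.load(open(n+".pkl","rb")) for n in("e1","e2")]
v,f=fit("vial",[(c,d["pixels"].astype(np.float32)) for c,d,s in D],P["vial"],[0,1,3]); print("vial",v.round(4),round(f,3))
U=[(c,np.maximum(d["pixels"],s["pixels"]).astype(np.float32)) for c,d,s in D]
s,f=fit("stand",U,P["stand"],[0,1,2,3],[sil(c,"vial",v) for c,_ in U]); print("stand",s.round(4),round(f,3),"was",P["stand"].round(4))
a=overlay("e1",D[0][0],{"stand":P["stand"],"vial":v},"x1",(190,390,100,290)); b=overlay("e2",D[1][0],{"stand":P["stand"],"vial":v},"x2",(270,470,100,290))
cv2.imwrite("pics/o5.png",np.hstack([a,b])); pickle.dump(v,open("vial.pkl","wb"))
E
python3 run2.py
```

```text
box grasp [ 0.5245 -0.0858] 0.1542
pick gap 62.6 pad 33.6 t 38.8
held gap 62.6 F [-0.3 -0.6 -1.6]
put hit True z err mm 0.0 F [-0.5 -0.5  2.2]
t 48.4
e1 0.95
e2 0.98
vial [ 0.6224 -0.0706  0.     -0.0031] 0.172
stand [ 0.577  -0.0768  0.1617 -0.0016] 0.012 was [ 0.5773 -0.0769  0.1608 -0.0012]
```

View pics/o5.png

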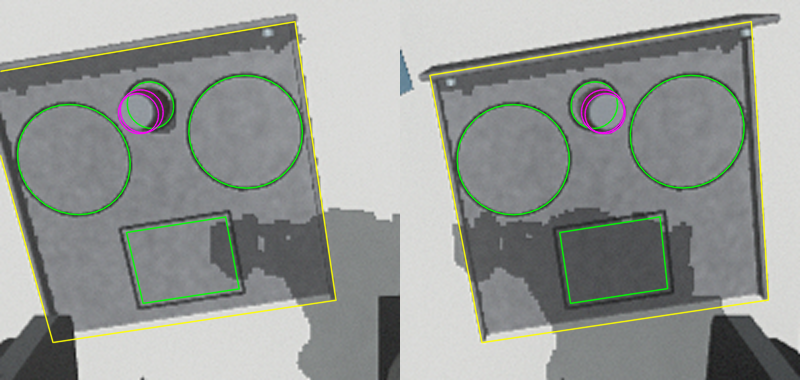

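The empty stand confirms its fit. The green place outlines sit on the drawn ones, and the vial is alone in its ring. Now the vial goes to the tray.

```bash
python3 - <<'E'
from act import *
v=pickle.load(open("vial.pkl","rb")); xy=(v[:2]+np.array(w("stand",.045,0)))/2; st=P["stand"][2]
pick(xy,.085,st-np.pi,25)
put(w("tray",0,0),.084,-np.pi/2+P["tray"][2],2.)
c,im=shot("wrist","t3"); d=r.cut_out("wrist","vial"); print([round(k["conf"],2) for k in d])
c2,im=shot("side","side2"); d2=r.cut_out("side","vial"); print([(round(k["conf"],2),np.round(k["centre"])) for k in d2])
if d:
    p,f=fit("vial",[(c,d[0]["pixels"].astype(np.float32))],[*w("tray",0,0),0,.003],[0,1]); print("vial at",p.round(4),"mark",np.round(w("tray",0,0),4),round(f,3))
from over import overlay
u=proj(c,[[*w("tray",0,0),.02]])[0].astype(int); print(u)
x0=max(0,u[0]-80);y0=max(0,min(280,u[1]-60))
a=overlay("t3",c,{"tray":P["tray"],"vial":np.array([*w("tray",0,0),0,.003])},"x3",(x0,x0+160,y0,y0+120),3)
b=cv2.resize(cv2.imread("pics/side2.png")[140:190,255:325],None,fx=4,fy=4); b=cv2.resize(b,(300,360)); cv2.imwrite("pics/o6.png",np.hstack([a,b]))
E
```

```text
pick gap 21.4 pad 24.6 t 59.4
held gap 21.3 F [-0.2  0.2 -0.5]
put hit True z err mm -0.3 F [0.9 0.6 2.5]
t 66.2
[0.79]
[]
vial at [0.4557 0.2127 0.     0.003 ] mark [0.4544 0.2137] 0.058
[325 177]
```

View pics/o6.png

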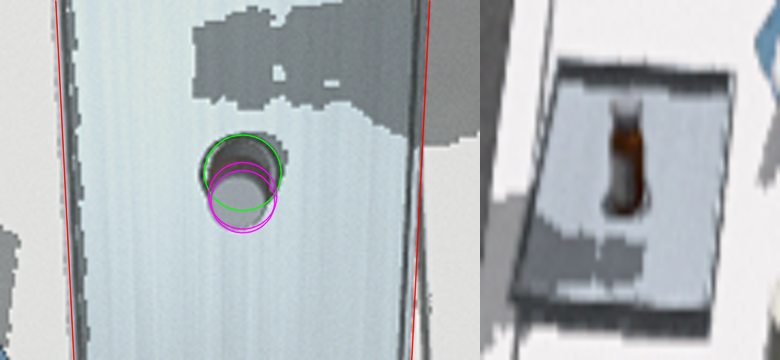

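The vial stands upright on the mark in both views, about 1.6 mm off centre. Now the box, cup and bottle go back to their recorded grasp poses.

```bash
python3 - <<'E'
from act import *
am=-np.pi/2+.042; st=P["stand"][2]; ab=(st+P["box"][2])/2
g=(P["box"][:2]+np.array(w("stand",-.047,0)))/2-.006*np.array([np.cos(ab),np.sin(ab)])
pick(w("mat",0,-.079),.087,am,30); put(g,.088,ab)
cu=(P["cup"][:2]+np.array(w("stand",.02,-.052)))/2
pick(w("mat",0,.008),.119,am,35); put(cu,.120,st-np.pi)
pick(w("mat",0,.090),.163,am,60); put([.5900,-.0235],.164,am)
out={}
for n,x,y,a in(("f1",.60,-.15,0),("f2",.60,-.02,0),("f3",.50,-.08,-np.pi+.05)):
    r.movep([x,y,.34],q(a)); r.hold(.2); c,im=shot("wrist",n); out[n]=(c,{})
    for o in("bottle","cup","box"):
        d=r.cut_out("wrist",o)
        if d: out[n][1][o]=d[0]["pixels"]; print(n,o,round(d[0]["conf"],2))
shot("top","top2"); shot("side","side3"); print(r.get_t()); pickle.dump(out,open("f.pkl","wb"))
E
cat > run3.py <<'E'
from over import *
import pickle
P=pickle.load(open("p.pkl","rb")); O=pickle.load(open("f.pkl","rb")); st=P["stand"]; Q={"stand":st}
for n,f in(("bottle",[0,1]),("cup",[0,1]),("box",[0,1,2])):
    Q[n],e=fit(n,[(c,D[n].astype(np.float32)) for c,D in O.values() if n in D],P[n],f)
    R=lambda p:(1e3*np.array([[np.cos(st[2]),np.sin(st[2])],[-np.sin(st[2]),np.cos(st[2])]])@(p[:2]-st[:2])).round(1)
    print(n,"now",R(Q[n]),"before",R(P[n]),"yaw",round(57.3*(Q[n][2]-st[2]),1),round(e,3))
a=overlay("f2",O["f2"][0],Q,"x4",(285,485,100,300)); b=overlay("f3",O["f3"][0],Q,"x5",(225,425,130,330))
cv2.imwrite("pics/o7.png",np.hstack([a,b]))
E
python3 run3.py
```

```text
pick gap 62.4 pad 33.8 t 71.0
held gap 62.2 F [-0.5  0.1 -2. ]
put hit True z err mm 0.0 F [0.2 0.1 1.7]
t 80.5
pick gap 58.3 pad 37.7 t 86.8
held gap 58.1 F [ 0.5 -0.5 -1.1]
put hit True z err mm 0.6 F [-1.  -0.4  5.9]
t 93.4
pick gap 29.3 pad 59.1 t 97.0
held gap 29.6 F [-0.  -0.9 -2.4]
put hit True z err mm 0.7 F [-0.1 -0.8  5. ]
t 102.6
f1 bottle 0.91
f1 cup 0.57
f1 box 0.61
f2 bottle 0.86
f2 cup 0.77
f2 box 0.78
f3 bottle 0.8
f3 cup 0.6
f3 box 0.82
111.05
bottle now [21.6 49.2] before [21.6 50.6] yaw -9.2 0.138
cup now [ 19.5 -53.2] before [ 19.1 -53. ] yaw -9.2 0.107
box now [-48.1  -1.2] before [-48.2  -0.7] yaw 0.1 0.033
```

View pics/o7.png

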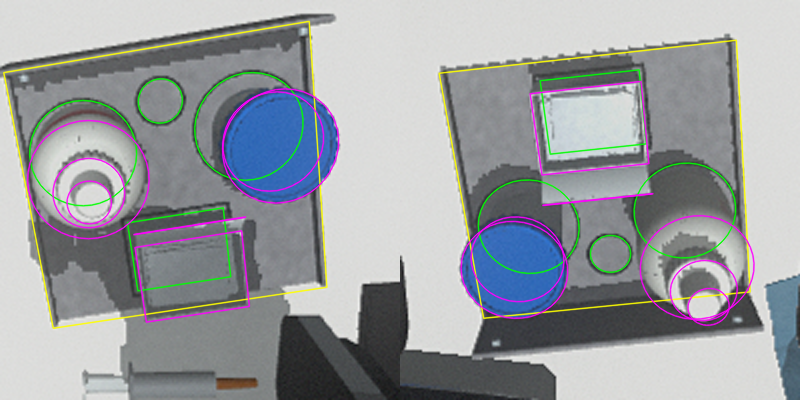

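View pics/top2.png

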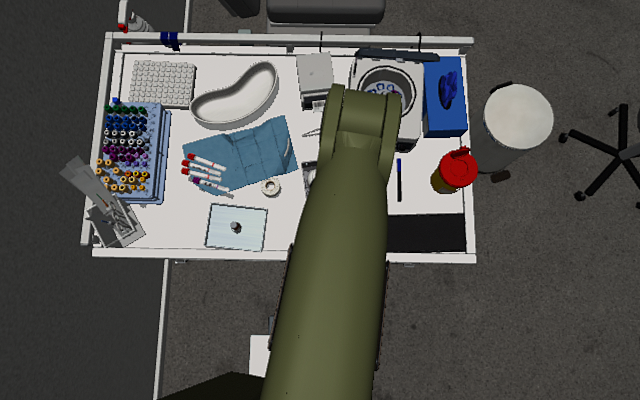

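All three are back within about 1 to 2 mm with the box square to the stand. The vial stands on the mark at (236,227), and tape, pen and syringe have not moved.

```bash
python3 -c "
from workcell import r
print(r.close_job())"
```

```text
the job is handed in; nothing more can be done
None
```

The job is handed in at about 111 s: the vial stands upright on the tray mark, about 1.6 mm off centre, and the bottle, cup and box are back upright within about 1.5 mm of where they stood, the box square, with the tape, pen and syringe left where they lay.

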